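Send the packed carton into the counting bay and zero the counter

TASK

Push the packed carton along the rollers, under the bridge and into the bay until it sits fully home and square against the end stop; push it steadily and gently, without shooting it along, tipping it or ramming the stop. Then, with the carton left in the bay, turn the knob on the piece counter back to its zero stop, ready for the next carton. Leave the cup, the bottle and the brush where they are.

Things in the scene. Friction and masses are not known exactly. Their poses are not given: they have to be found in the camera images.
- station: Fixed aluminium roller way, 510 long, 176 wide. Origin on the table under its middle; +y runs along it towards the bay (push direction), x across, z up. 17 free-turning grey rollers (24 dia, 140 long, 29 apart) span y -267 to 221, tops at z 60; side rails |x| 72 to 88 are 52 high. Axes of the two points below are the same.
- bay_mouth (a point): Mid-point of the bay's entrance at roller-top height (station 0, 85, 60). The bay runs from here 135 in +y to the end stop, between slippery white plastic cheeks 130 apart inside and 45 high above the rollers. Two lead-ins of the same (35 above the rollers) flare to 150 wide 40 before it. The home carton's rear face is 15 inside this entrance.
- bridge (a point): Middle of the lower front edge of the aluminium bridge over the bay mouth (station 0, 85, 165; 105 above the rollers). Its beam is 50 deep in y, 20 thick, with a black sensor box on top up to z 211; posts |x| 69 to 88. An upright gripper's body meets it before the carton is home: lean the tool, its upper part towards -y, by 35 to 45 degrees.
- end_stop: Rigid steel plate closing the far end of the bay, 140 wide (x), 8 thick, 58 high. Origin at the middle of the face that the carton meets (station 0, 220, 91). Axes parallel to the station's. A carton arriving askew touches it with one corner first; pressing with some 10 N on the side that lags squares it up.
- carton: Loose closed cardboard carton, taped on top; 110 wide (x), 120 long (y), 80 high, 0.4 to 0.8 kg, too wide to grasp. Origin at the centre of its underside, y roughly along station y. Starts before the bay, up to 10 off centre and 6 degrees askew. Rolls easily (under 2 N), hardly coasts, but the rollers resist sliding across or turning. Home: origin at station (0, 160, 60).
- counter: Fixed grey piece counter, about 120 x 124 x 125 high. Origin on the table under its middle; +x points to its back, y left, z up. Its face slopes 0.6 rad (34 degrees): the face normal, which is the knob's axis, is (-0.565, 0, 0.825) in its axes. White dial with black ticks; the thick uphill tick (towards the back) is zero, a small steel pin beside it.
- knob_grip (a point): Point on the knob's axis at the height to grip, 27 above the sloping face, 4 below the top of the grip bar. The black knob is a disc of 54 dia, 7 high, with a raised grip bar 12 wide, 44 long, from 7 to 31 above the face, and a white line and nose on its pointing end. The pose turns with the knob.
- reset_knob (a joint): Knob angle in rad. 0 = zero stop (rigid): the bar lies straight up the slope, white nose uphill at the thick tick. Grows clockwise as seen facing the dial, up to 2.2; turn anticlockwise to return. Starts 0.6 to 1.4 from zero, stays where left, turns with 0.03 N m.
- cup: Bystander: white lidded drinking cup, 82 dia, 122 high, origin under its centre.
- bottle: Bystander: clear water bottle, 60 dia, 190 high, origin under its centre.
- brush: Bystander: hand brush lying flat, origin under its middle.
Things that resemble listed ones, but are neither listed nor needed, are in the scene too. Leave any pink look-alike of the carton alone. Leave any red look-alike of the counter alone.

How it is judged:
On the way, in this order (a step that is already met when the one before it is completed fails the run):
1. the carton is fully home in the bay, square and still (y of carton in the frame of station between 0.153 and 0.168 m and x of carton in the frame of station between -0.015 and 0.015 m and z of carton in the frame of station between 0.054 and 0.067 m and angle between the y axis of carton and the y axis of station, either way round below 0.08 rad and angle between carton's own z axis and vertical below 0.06 rad and linear speed of carton below 0.01 m/s), for 0.2 s.
2. the counter knob is back at its zero stop (value of joint reset_knob below 0.07 rad), for 0.2 s.
At the end, for the whole second after the job is handed in: The carton stands flat on the rollers in the bay, within 7 mm of the end stop and square to it within 0.08 rad, at rest; the counter knob is within 0.07 rad of its zero stop and still (all of step 1 and value of joint reset_knob below 0.07 rad and velocity of joint reset_knob below 0.05 rad/s); the robot touches nothing.
It fails at once if the carton is shot along faster than 0.4 m/s (linear speed of carton above 0.4 m/s).
It fails at once if the carton is rammed against the end stop with more than 40 N (contact force between carton and end_stop above 40 N).
It fails at once if the carton is tipped by more than 0.25 rad (angle between carton's own z axis and vertical above 0.25 rad).
It fails at once if the cup, bottle or brush is moved by more than 30 mm (distance of any of cup, bottle, brush from where it was at the start of the episode above 0.03 m).
It also fails if it takes over 64 s, if anything falls off the work surface, if the arm or the gripper's body presses on something with over 40 N, if the wrist force passes 120 N, or if a joint passes its speed limit or range.

ROBOT

A 6-joint arm with a two-finger parallel gripper is mounted at the origin on the work surface. World frame = base frame: x ahead of the robot, y to its left, z up, the work surface at z = 0. Lengths are in m, angles in rad, forces in N, time in s.
With the tool pointing down it reaches from about 0.375 to 0.9 m from the base axis. Payload 3.1 kg.
Tool frame: the origin (TCP) lies on the centre line of the jaws, within the pads' length; the fingertips stand 22 mm ahead of it and the grasp point (between the pads) lies 3 mm ahead of it; z points along the fingers, x is the direction in which the jaws open and shut, and the axes are right-handed (so a half turn about z gives the same grasp; the last joint's range is limited). The gripper opens to 87 mm and grips with 3 to 60 N. Pads are 19 mm wide; open, the fingers measure 117 mm over their backs; the gripper's body (75 mm by 190 mm) begins 51 mm behind the grasp point.
Start: joints at [1.012, 0.527, 1.433, -0, 1.181, -0.178], TCP at [0.232, 0.58, 0.245] pointing down, gripper open.
Joint ranges: [-3.08, 3.08], [-0.75, 2.2], [0.22, 2.44], [-1.43, 4.57], [0, 2.65], [-2.85, 2.85]. Speed limits (rad/s): [2.79, 2.79, 3.14, 3.14, 3.14, 3.14].

INTERFACE

Orientations are given as a unit quaternion [x, y, z, w].
In Python, from rig import robot, camera, order gives the robot as it stands.
- The arm moves only by the shell command python3 -m pendant 'ROWS' [OPENING] [FORCE]. ROWS is JSON, a list of rows, each a list of 2 entries, a list of its own where there are three numbers: the shift along the tool's x, y, z in mm, then the turn about the tool's z in degrees. A call has 1 to 8 rows; each row shifts and turns the commanded pose from where the row before left it, along the tool's axes as they then stand; what a row does not reach is not made up. A row lasts 1/8 s, in which the tool goes at most 62.5 mm and 10.7 degrees, less where a joint would pass 70% of its speed; a pose out of reach is approached as far as the arm can. A call with a gripper value outside its range is refused whole. OPENING is the finger opening in mm, from 0 to 87, set as the call begins (- or left out, the last holds). The fingers move at their own pace and stop on an object; FORCE is the grip in N (left out, the last holds). Time passes only in rows, so rows that do not move let the fingers close. It gives the time, the measured TCP pose, the force and the opening at its end, in the units of the state.
- robot.get_obs(): the state, without advancing time (a new reading comes with each control period).
- camera(name): name is "side" or "top"; returns a dict with "pixels" (400x640x3 uint8, blue, green, red), "mtx" (3x3 intrinsics, pixels), "k1" (the pictures are not rectified: a ray, as slopes to the right and down, at radius r is drawn at 1 + k1 r^2 times it, then the intrinsics apply), "R" (3x3) and "t" (3): a world point X has camera coordinates R X + t. Camera axes: x right, y down, z forward; pixel columns grow to the right and rows downward; lengths in m; the calibration is good to about 2 mm. A picture is of the moment at which its call begins. There is no depth.
- order.hand_in(): hands the job in, once; it reports no verdict.
The state is a dict: "time": time; "q": joint angles; "joint_velocities": joint speeds; "joint_torque": joint torques, N m; "position": TCP position; "tool_rot": TCP orientation; "ft_force": force on the tool from outside, world axes, zero at the start; "moment": the same for the moment, N m; "grip_width": finger opening in m.
Only numpy, scipy, OpenCV 4.12 (cv2) and the standard library are available. Lean on these libraries where they do the work, as an engineer would, in place of code of your own. Each camera call takes 0.05 s, during which the arm holds its last target. There are 200 camera calls.

## Working session

There is one attempt and no reset: what is moved stays moved. The work goes in short steps, Python scripts to look and compute and a shell command to move; the robot and the scene stay as the last step left them, time stands still between calls to the robot, and variables do not carry over. Pictures are saved under pics/ and viewed, about 8 in all and at most 12, crops included, and the job is handed in when it is done.

```bash
ls; mkdir -p pics; cat > h.py <<'E'
import numpy as np, cv2, json
from rig import robot, camera, order
from scipy.spatial.transform import Rotation as Ro
def snap(n,f):
    c=camera(n); cv2.imwrite(f'pics/{f}.png',c['pixels'])
    np.savez(f'pics/{f}.npz',**{k:np.array(c[k]) for k in ('mtx','k1','R','t')}); return c
def cal(f): return np.load(f'pics/{f}.npz')
def ray(c,u,v):
    d=np.linalg.inv(c['mtx'])@[u,v,1]; p=d[:2]; q=p.copy()
    for _ in range(30): q=p/(1+float(c['k1'])*(q@q))
    return -c['R'].T@c['t'], c['R'].T@np.r_[q,1]
def at(c,u,v,z):
    o,d=ray(c,u,v); return o+d*(z-o[2])/d[2]
def proj(c,X):
    P=c['R']@np.array(X)+c['t']; q=P[:2]/P[2]; q=q*(1+float(c['k1'])*(q@q)); return (c['mtx']@np.r_[q,1])[:2]
def tri(ca,a,cb,b):
    o1,d1=ray(ca,*a);o2,d2=ray(cb,*b)
    s=np.linalg.lstsq(np.c_[d1,-d2],o2-o1,rcond=None)[0]
    p,q=o1+d1*s[0],o2+d2*s[1]; return (p+q)/2,np.linalg.norm(p-q)
E
python3 - <<'E'
from h import *
for n in('top','side'):
    c=snap(n,n+'0'); print(n,-c['R'].T@c['t'],c['mtx'][0,0],c['k1'])
print(robot.get_obs())
E
```

```text
pics
top [0.36247789 0.07852655 1.46162294] 390.2787500956634 0.014325709585511064
side [ 0.29304443 -0.82024973  0.8799029 ] 415.9723126721233 -0.0010354007580705977
{'time': 0.1, 'q': array([ 1.01253673e+00,  5.28374126e-01,  1.43375511e+00,  2.28564321e-05,
        1.18139158e+00, -1.78490114e-01]), 'joint_velocities': array([ 0.00048222, -0.00225046, -0.00450137, -0.00079703, -0.00116556,
        0.00310469]), 'joint_torque': array([ 3.97640624e-04, -4.40980017e+01, -1.77149820e+01,  6.34750491e-02,
        5.32875163e-02, -5.96996142e-05]), 'position': array([0.2313278 , 0.57996401, 0.24367494]), 'tool_rot': array([ 8.27862668e-01,  5.60930008e-01, -8.85739928e-04,  3.80829856e-04]), 'ft_force': array([-0.15194152, -0.40430024, -0.12745136]), 'moment': array([ 0.03100206,  0.01338008, -0.02526024]), 'grip_width': 0.08720766283211918}
```

View pics/top0.png

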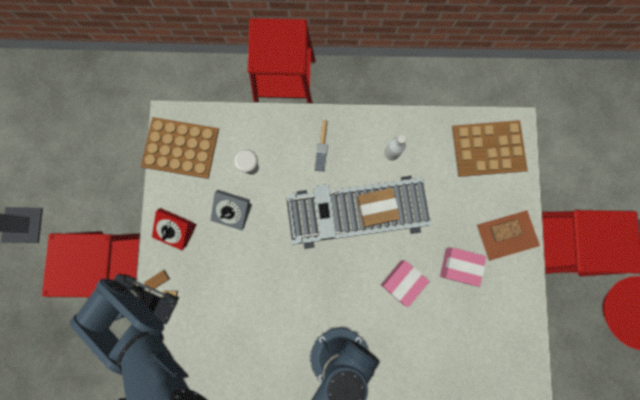

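View pics/side0.png

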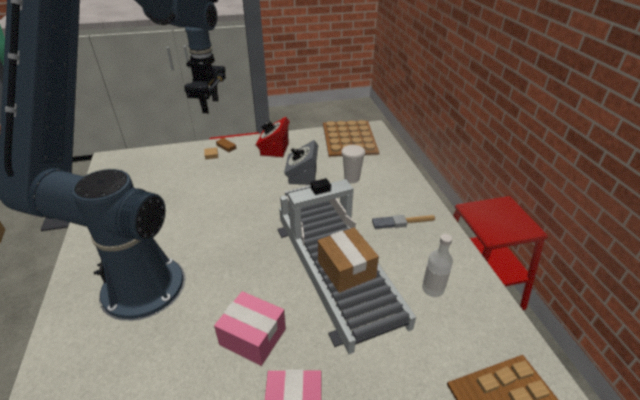

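The top picture shows the carton candidates: brown (380,207), the right one; pink (406,283) and pink (465,267). The counter candidates are grey (230,210), the right one, and red (172,229). The roller way runs from (430,205) to the bay at (288,225), with the bridge at (323,210). The side view agrees: brown carton (348,258), grey counter (301,162).

Next, a close crop of the chosen carton and counter.

```bash
python3 - <<'E'
import cv2
a=cv2.imread('pics/top0.png')[165:255,200:440]
cv2.imwrite('pics/c1.png',cv2.resize(a[:, 80:],None,fx=5,fy=5,interpolation=cv2.INTER_CUBIC))
b=cv2.imread('pics/side0.png')
x=cv2.resize(b[170:350,270:420],None,fx=3.3,fy=3.3,interpolation=cv2.INTER_CUBIC)
y=cv2.resize(cv2.imread('pics/top0.png')[180:240,200:260],(300,300),interpolation=cv2.INTER_CUBIC)
z=cv2.resize(b[135:195,275:335],(294,294),interpolation=cv2.INTER_CUBIC)
import numpy as np
o=np.zeros((594,800,3),'uint8');o[:,:495]=x[:594,:495];o[:300,500:]=y;o[300:594,500:794]=z
cv2.imwrite('pics/c2.png',o)
E
```

```text
(no output)
```

View pics/c1.png

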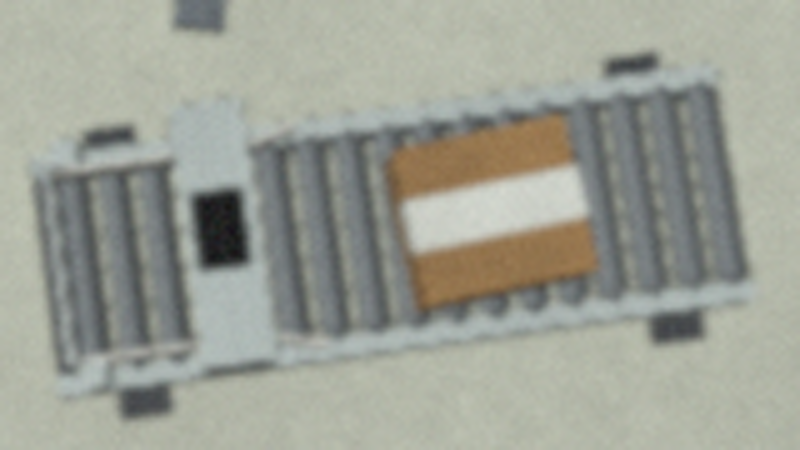

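View pics/c2.png

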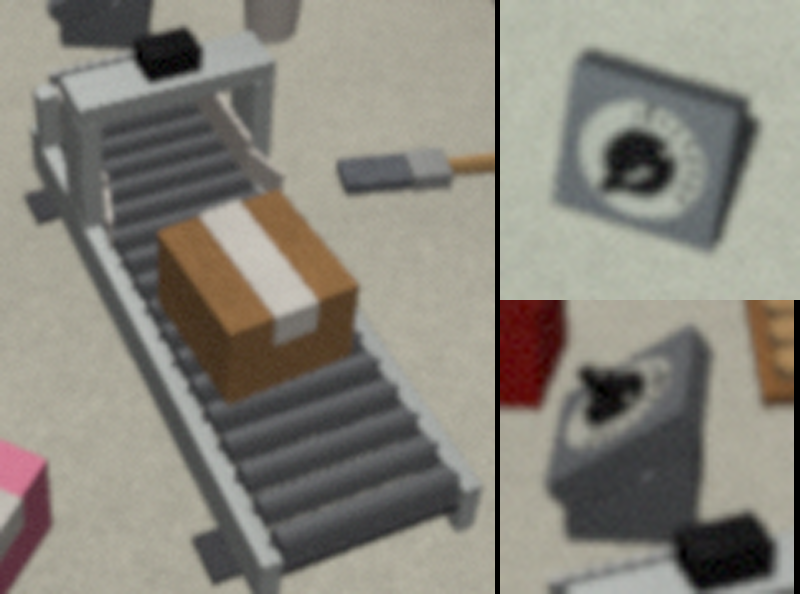

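The crops confirm the brown carton, which sits a few degrees askew, and the grey counter. In c1 the carton's top corners are (390,155), (562,113), (597,268), (420,305). Now to fit the poses.

```bash
python3 - <<'E'
from h import *
from scipy.optimize import least_squares
c=cal('top0'); s=cal('side0')
f=lambda p:((p[0]+.5)/5-.5+280,(p[1]+.5)/5-.5+165)
rails=[f(p) for p in[(718,70),(752,293),(32,160),(60,392)]]
W=[at(c,*p,.052) for p in rails]; print(np.round(W,3))
print('len/wid',np.linalg.norm(W[0]-W[2]),np.linalg.norm(W[1]-W[3]),np.linalg.norm(W[0]-W[1]),np.linalg.norm(W[2]-W[3]))
C=[at(c,*f(p),.14) for p in[(390,155),(562,113),(597,268),(420,305)]]; print(np.round(C,3),[np.linalg.norm(C[i]-C[i-1]) for i in range(4)])
# station: rails x±88, y±255?; sensor box etc.  fit rigid
def T(p,X): 
    r=Ro.from_euler('z',p[2]).as_matrix(); return (r@np.array(X,float).T).T+[p[0],p[1],0]
# right end = -y ; top (world +x) 
mod=np.array([[.088,-.267,.052],[-.088,-.267,.052],[.088,.243,.052],[-.088,.243,.052]])
# side-specific: allow y0 unknown
def fit(modl,top,side,x0):
    def res(p):
        X=T(p,modl); r=[]
        for x,t,q in zip(X,top,side):
            if t is not None: r+=list(proj(c,x)-t)
            if q is not None: r+=list(proj(s,x)-q)
        return r
    o=least_squares(res,x0); return o.x,np.round(o.fun,1)
print('W mid',np.mean(W,0))
for e in(.255,):
    m=np.array([[.088,-e,.052],[-.088,-e,.052],[.088,e,.052],[-.088,e,.052]])
    P,r=fit(m,rails,[None]*4,[.42,0,0]); print(P,r)
g=lambda p:((p[0]+.5)/3.3-.5+270,(p[1]+.5)/3.3-.5+170)
# side: bridge beam top front edge corners (x -88,+88; y 85,z185); box
mb=np.array([[-.088,.085,.185],[.088,.085,.185]])
print('bridge corners pred top c1 / side c2')
for X in T(P,np.vstack([mb,[[-.088,.135,.185],[.088,.135,.185]]])): 
    a=proj(c,X);b=proj(s,X);print((a-[280,165])*5,(b-[270,170])*3.3)
# carton
mc=np.array([[.055,.06,.14],[.055,-.06,.14],[-.055,-.06,.14],[-.055,.06,.14]])
# side: order far-right?, corners of top: (283,188)=(+x,+y) (357,288)=(+x,-y) (232,333)=(-x,-y) (158,232)=(-x,+y)
Q,r=fit(mc,[f(p) for p in[(390,155),(562,113),(597,268),(420,305)]],[g(p) for p in[(283,188),(357,288),(232,333),(158,232)]],[.42,0,0]); print('carton',Q,r)
R=Ro.from_euler('z',-P[2]).as_matrix(); print('in station',R@[Q[0]-P[0],Q[1]-P[1],0],'yaw deg',np.degrees(Q[2]-P[2]))
# counter face corners, top 5x from (200,180), side 4.9x from (275,135)
k=lambda p:((p[0]-500+.5)/5-.5+200,(p[1]+.5)/5-.5+180)
l=lambda p:((p[0]-500+.5)/4.9-.5+275,(p[1]-300+.5)/4.9-.5+135)
for a in[(588,50),(752,98),(712,248),(556,200)]: print(at(c,*k(a),.085))
# knob centre approx, uphill tick, side tick
print('dial centre tri',tri(c,k((642,160)),s,l((608,400))))
print('back-right top corner tri',tri(c,k((752,98)),s,l((710,350))), 'back left',tri(c,k((588,50)),s,l((690,325))))
E
```

```text
[[ 0.649 -0.298  0.052]
 [ 0.485 -0.32   0.052]
 [ 0.572  0.204  0.052]
 [ 0.404  0.178  0.052]]
len/wid 0.5075341542910946 0.5049788120569046 0.16518098557468783 0.17005526588348596
[[ 0.568 -0.049  0.14 ]
 [ 0.599 -0.167  0.14 ]
 [ 0.493 -0.19   0.14 ]
 [ 0.465 -0.07   0.14 ]] [np.float64(0.10462033136381733), np.float64(0.12202100262657141), np.float64(0.10892933244199396), np.float64(0.12323308622977173)]
W mid [ 0.52779361 -0.05900398  0.052     ]
[ 0.52796892 -0.05897455  0.15489037] [-0.2 -1.4  1.3  1.4 -0.8 -0.9 -0.3  0.7]
bridge corners pred top c1 / side c2
[300.47942489 352.27180027] [ 88.21918726 122.63035845]
[262.85206764  89.32393505] [287.55256635  72.02617416]
[224.6119585  362.65240597] [67.66552299 86.6243507 ]
[188.30226988  99.33153431] [261.85818366  39.18227868]
carton [ 0.53063478 -0.11943406  0.21999876] [-0.1 -1.  -0.5 -0.1 -0.3  0.5  1.4 -0.6 -0.1  0.8 -0.5  0.7  0.8  0.4
 -0.1 -0.7]
in station [-0.00669325 -0.06014698  0.        ] yaw deg 3.730435644846154
[0.58803193 0.4469531  0.085     ]
[0.55570911 0.32856899 0.085     ]
[0.44842187 0.35215252 0.085     ]
[0.4802425  0.46374096 0.085     ]
dial centre tri (array([0.50406173, 0.40304676, 0.09328878]), np.float64(0.009758893705131947))
back-right top corner tri (array([0.54737318, 0.31028755, 0.18165431]), np.float64(0.01049681203938638)) back left (array([0.5740709 , 0.43647756, 0.12696791]), np.float64(0.014132205454125524))
```

```bash
python3 -m pendant; python3 -m pendant --help | head -40
python3 - <<'E'
from h import *
from scipy.optimize import least_squares
c=cal('top0'); s=cal('side0')
f=lambda p:np.array(((p[0]+.5)/5-.5+280,(p[1]+.5)/5-.5+165))
g=lambda p:np.array(((p[0]+.5)/3.3-.5+270,(p[1]+.5)/3.3-.5+170))
pts=[(c,f((718,70)),(.088,-.279,.052)),(c,f((752,293)),(-.088,-.279,.052)),(c,f((32,160)),(.088,.231,.052)),(c,f((60,392)),(-.088,.231,.052)),
(c,f((247,125)),(.069,.085,.185)),(c,f((272,360)),(-.088,.085,.185)),(c,f((197,368)),(-.088,.135,.185)),(c,f((172,103)),(.088,.135,.185)),
(s,g((75,108)),(-.088,.085,.185)),(s,g((275,65)),(.088,.085,.185)),(s,g((50,80)),(-.088,.135,.185)),(s,g((250,35)),(.088,.135,.185)),(s,g((270,585)),(-.088,-.279,.052)),(s,g((475,490)),(.088,-.279,.052))]
def T(p,X): return Ro.from_euler('z',p[2]).as_matrix()@np.array(X)+[p[0],p[1],0]
o=least_squares(lambda p:np.concatenate([proj(k,T(p,X))-u for k,u,X in pts]),[.53,-.06,.155],loss='soft_l1')
P=o.x; print(P); print(np.round([proj(k,T(P,X))-u for k,u,X in pts],1).tolist())
Q=np.array([.53063,-.11943,.22]); R=Ro.from_euler('z',-P[2]).as_matrix(); print('carton in station',R@[Q[0]-P[0],Q[1]-P[1],0],Q[2]-P[2])
for y in(-.2,-.12,.1): print(y,T(P,(0,y,.1)))
E
```

```text
[ 0.52262038 -0.03966505  0.15637145]
[[0.9, -1.0], [2.5, 1.8], [0.4, -0.3], [1.0, 1.3], [-1.5, 0.4], [0.2, 0.4], [0.0, 0.9], [-2.2, 1.2], [1.0, 0.6], [0.2, -1.4], [2.5, -1.6], [0.2, -2.0], [-1.4, -2.2], [4.1, 1.2]]
carton in station [-0.00451029 -0.0800391   0.        ] 0.0636285482471444
-0.2 [ 0.55376737 -0.23722483  0.1       ]
-0.12 [ 0.54130857 -0.15820092  0.1       ]
0.1 [0.50704688 0.05911484 0.1       ]invalid input
invalid input: not JSON, or not a number
```

The rows only turn about the tool's z, so I can't lean the tool. The plan with an upright tool has three parts:
- Push the rear face until the gripper body is just short of the beam.
- Go beyond the bridge, rest the fingertips lightly on the carton's top, and drag it home by friction.
- Nudge the knob's bar round with a fingertip.

First I raise and turn the tool to heading 9°.

```bash
python3 -m pendant '[[[0,0,-13],10],[[0,0,-13],10],[[0,0,-13],10],[[0,0,-13],10],[[0,0,-13],9.2],[[0,0,-13],10]]' 55
cat >> h.py <<'E'
P=np.array([0.52262,-0.03967,0.15637])
def S2W(x,y,z): return Ro.from_euler('z',P[2]).as_matrix()@np.array([x,y,z])+[P[0],P[1],0]
def W2S(X): return Ro.from_euler('z',-P[2]).as_matrix()@(np.array(X)-[P[0],P[1],0])
def go(Xw):
    o=robot.get_obs(); R=Ro.from_quat(o['tool_rot']); d=R.inv().apply(np.array(Xw)-o['position'])*1000
    m=R.as_matrix(); print('t',o['time'],'st',np.round(W2S(o['position'])*1000,1),'hdg-st deg',round(float(np.degrees(np.arctan2(m[1,0],m[0,0])-P[2])),2),'zdown',np.round(m[:,2],3),'F',np.round(o['ft_force'],1),'need',np.round(d,1),'w',o['grip_width'])
E
python3 - <<'E'
from h import *
go(S2W(0,-.185,.30))
c=cal('top0'); f=lambda p:np.array(((p[0]+.5)/5-.5+280,(p[1]+.5)/5-.5+165))
for p in[(195,193),(240,188),(247,265),(202,268)]: print('box',np.round(W2S(at(c,*f(p),.211))*1000))
E
```

```text
time: 0.85
position: [0.2315, 0.5801, 0.3223]
tool_rot: [0.997, 0.076, -0.0, 0.001]
ft_force: [0.3, -0.1, -0.1]
grip_width: 0.0555
t 0.85 st [-191.1  657.5  322.3] hdg-st deg -0.25 zdown [-0.001 -0.001 -1.   ] F [ 0.3 -0.1 -0.1] need [194.8 841.7  23.1] w 0.055548179107659586
box [ 26. 121. 211.]
box [ 25.  91. 211.]
box [-25.  94. 211.]
box [-23. 123. 211.]
```

```bash
python3 -m pendant '[[[14,60,0],0],[[14,60,0],0],[[14,60,0],0],[[14,60,0],0],[[14,60,0],0],[[14,60,0],0],[[14,60,0],0]]' >/dev/null; python3 -m pendant '[[[14,60,0],0],[[14,60,0],0],[[14,60,0],0],[[14,60,0],0],[[14,60,0],0],[[14,60,0],0],[[14,60,0],0],[[0,0,0],0]]'
python3 -c "
from h import *
go(S2W(0,-.185,.122))"
```

```text
time: 2.72
position: [0.5583, -0.2228, 0.3214]
tool_rot: [0.997, 0.076, 0.0, 0.001]
ft_force: [-0.2, -0.1, -0.7]
grip_width: 0.0551
t 2.725 st [   6.7 -186.5  321.4] hdg-st deg -0.19 zdown [ 0.    -0.001 -1.   ] F [-0.2 -0.1 -0.7] need [ -6.7  -1.7 199.4] w 0.05507320836680069
```

```bash
python3 -m pendant '[[[-2,0,55],0],[[-2,0,55],0],[[-2,0,55],0],[[-1,0,39],0],[[0,0,0],0]]' >/dev/null; python3 -m pendant '[[[0,-10,0],0],[[0,-10,0],0],[[0,-8,0],0],[[0,-6,0],0],[[0,-6,0],0],[[0,-6,0],0]]'
python3 -c "
from h import *
go(S2W(0,.045,.117))"
```

```text
time: 4.1
position: [0.5433, -0.1739, 0.1188]
tool_rot: [0.997, 0.079, 0.0, 0.0]
ft_force: [0.4, -1.3, 0.5]
grip_width: 0.055
t 4.1 st [  -0.5 -135.8  118.8] hdg-st deg 0.07 zdown [ 0.001 -0.    -1.   ] F [ 0.4 -1.3  0.5] need [   0.7 -180.8    1.7] w 0.05503719748713903
```

```bash
python3 -m pendant '[[[0,-8,0],0],[[0,-12,0],0],[[0,-15,0],0],[[0,-15,0],0],[[0,-15,0],0],[[0,-15,0],0],[[0,-15,0],0],[[0,-15,0],0]]'; python3 -m pendant '[[[0,-15,0],0],[[0,-15,0],0],[[0,-10,0],0],[[0,-6,0],0],[[0,-3,0],0],[[0,0,0],0]]'
python3 - <<'E'
from h import *
go(S2W(0,.046,.117))
snap('top','top1');snap('side','side1')
a=cv2.imread('pics/top1.png')[165:255,280:420];b=cv2.imread('pics/side1.png')[150:310,260:420]
o=np.zeros((600,560,3),'uint8')
A=cv2.resize(a,None,fx=4,fy=4,interpolation=2);o[:360]=A;
cv2.imwrite('pics/d1.png',np.hstack([cv2.resize(a,None,fx=3,fy=3,interpolation=2)[:, :400],np.zeros((270,0,3),'uint8')]))
B=cv2.resize(b,None,fx=2.8,fy=2.8,interpolation=2);A=cv2.resize(a,None,fx=2.5,fy=2.5,interpolation=2)
o=np.zeros((448,800,3),'uint8');o[:,:448]=B;o[:225,450:800]=A;cv2.imwrite('pics/d1.png',o)
E
```

```text
time: 5.1
position: [0.5255, -0.0643, 0.1185]
tool_rot: [0.997, 0.079, -0.0, -0.0]
ft_force: [0.5, -1.0, 0.2]
grip_width: 0.0549
time: 5.85
position: [0.518, -0.0168, 0.1185]
tool_rot: [0.997, 0.079, -0.0, -0.0]
ft_force: [-0.5, 0.2, -0.2]
grip_width: 0.0553
t 5.85 st [ -1.   23.3 118.5] hdg-st deg 0.06 zdown [-0.  0. -1.] F [-0.5  0.2 -0.2] need [  1.1 -22.7   1.5] w 0.055330062436378884
```

View pics/d1.png

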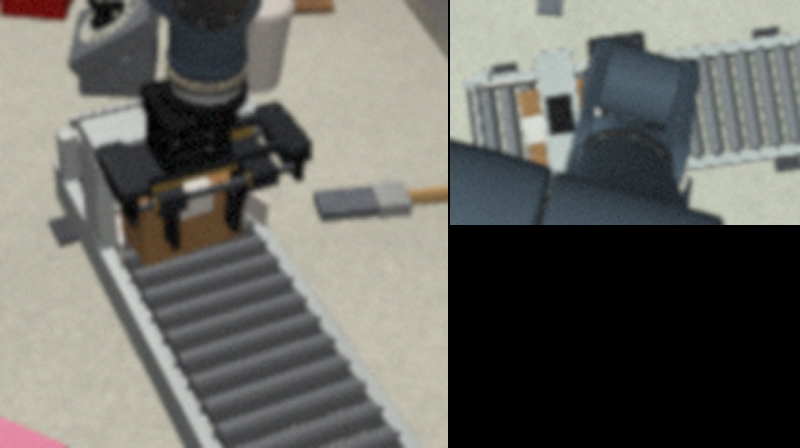

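The carton is square against both fingers. Its front edge already shows past the beam at about top pixel (308,213). I'll creep on towards the beam, watching the force.

```bash
python3 - <<'E'
from h import *
c=cal('top1')
for p in[(518,92),(528,165)]: print(np.round(W2S(at(c,(p[0]-450+.5)/2.5-.5+280,(p[1]+.5)/2.5-.5+165,.14))*1000))
E
python3 -m pendant '[[[0,-4,0],0],[[0,-5,0],0],[[0,-4,0],0],[[0,-2,0],0],[[0,0,0],0]]'; python3 -m pendant '[[[0,-2,0],0],[[0,-1,0],0],[[0,0,0],0]]'; python3 -c "
from h import *
go(S2W(0,.046,.117))"
```

```text
[ 46. 158. 140.]
[-54. 158. 140.]
time: 6.58
position: [0.5154, -0.0018, 0.1185]
tool_rot: [0.997, 0.079, -0.0, -0.0]
ft_force: [0.2, -0.2, 0.4]
grip_width: 0.0548
time: 6.95
position: [0.5151, 0.0009, 0.1185]
tool_rot: [0.997, 0.079, -0.0, -0.0]
ft_force: [-0.2, 0.4, 0.0]
grip_width: 0.0545
t 6.95 st [ -1.1  41.2 118.5] hdg-st deg 0.07 zdown [-0.  0. -1.] F [-0.2  0.4  0. ] need [ 1.1 -4.8  1.5] w 0.05445029118984379
```

```bash
python3 -m pendant '[[[0,-1,0],0],[[0,-1,0],0],[[0,-1,0],0],[[0,0,0],0]]'; python3 -m pendant '[[[0,-1,0],0],[[0,-1,0],0],[[0,0,0],0]]'; python3 -c "
from h import *
go(S2W(0,.046,.117))"
```

```text
time: 7.45
position: [0.5148, 0.0039, 0.1185]
tool_rot: [0.997, 0.079, 0.0, -0.0]
ft_force: [-0.3, 0.8, 0.0]
grip_width: 0.0548
time: 7.82
position: [0.5149, 0.0039, 0.1187]
tool_rot: [0.997, 0.079, 0.0, 0.001]
ft_force: [-0.6, -9.0, 0.3]
grip_width: 0.0549
t 7.825 st [ -0.9  44.2 118.7] hdg-st deg 0.12 zdown [ 0.001 -0.003 -1.   ] F [-0.6 -9.   0.3] need [ 0.9 -1.8  1.7] w 0.054903166529893674
```

```bash
python3 -m pendant '[[[0,10,0],0],[[0,25,-10],0],[[0,10,-50],0],[[0,0,-55],0],[[0,0,-50],0],[[0,0,0],0]]'; python3 -m pendant '[[[0,-40,0],0],[[0,-45,0],0],[[0,-45,0],0],[[0,-40,0],0],[[0,0,0],0]]'; python3 -c "
from h import *
go(S2W(0,.167,.180))"
```

```text
time: 8.57
position: [0.5242, -0.0393, 0.288]
tool_rot: [0.997, 0.079, 0.005, 0.002]
ft_force: [-0.1, 0.5, -0.5]
grip_width: 0.055
time: 9.2
position: [0.4932, 0.1315, 0.2822]
tool_rot: [0.997, 0.081, -0.002, -0.0]
ft_force: [0.7, -0.5, -0.2]
grip_width: 0.0549
t 9.2 st [ -2.4 173.6 282.2] hdg-st deg 0.32 zdown [-0.003  0.001 -1.   ] F [ 0.7 -0.5 -0.2] need [  2.7   6.8 102.2] w 0.054893590351784934
```

```bash
python3 -m pendant '[[[3,5,0],0],[[0,0,40],0],[[0,0,40],0],[[0,0,25],0],[[0,0,5],0],[[0,0,0],0]]'; python3 -c "
from h import *
go(S2W(0,.167,.162))
snap('top','top2');snap('side','side2')
a=cv2.imread('pics/top2.png')[165:255,280:380];b=cv2.imread('pics/side2.png')[150:270,260:400]
o=np.zeros((360,800,3),'uint8');o[:,:420]=cv2.resize(b,None,fx=3,fy=3,interpolation=2);o[:342,420:800]=cv2.resize(a,None,fx=3.8,fy=3.8,interpolation=2);cv2.imwrite('pics/d2.png',o)"
```

```text
time: 9.95
position: [0.4992, 0.1238, 0.1736]
tool_rot: [0.997, 0.078, 0.0, 0.0]
ft_force: [-0.6, -0.6, -0.1]
grip_width: 0.0547
t 9.95 st [  2.4 165.1 173.6] hdg-st deg -0.0 zdown [ 0. -0. -1.] F [-0.6 -0.6 -0.1] need [-2.4 -1.9 11.6] w 0.05469495430647998
```

View pics/d2.png

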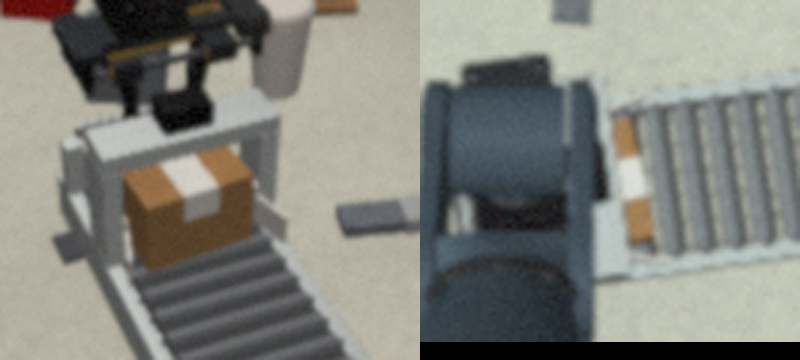

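The carton sits square with its rear edge just under the bridge, and the fingers are beyond the bridge above its front part. Lowering in millimetres until contact.

```bash
python3 -m pendant '[[[-2,-1,4],0],[[0,-1,4],0],[[0,0,0],0]]'; for i in 1 2 3; do python3 -m pendant '[[[0,0,1],0],[[0,0,0],0]]' | grep -E "posit|force"; done;  python3 -c "
from h import *
go(S2W(0,.167,.162))"
```

```text
time: 10.42
position: [0.496, 0.1266, 0.1654]
tool_rot: [0.997, 0.079, -0.0, -0.0]
ft_force: [-0.5, 0.2, -0.1]
grip_width: 0.0551
position: [0.4963, 0.1264, 0.1645]
ft_force: [-0.0, 0.1, 0.7]
position: [0.4962, 0.1264, 0.1635]
ft_force: [0.2, -1.1, 1.0]
position: [0.4963, 0.1264, 0.1625]
ft_force: [0.2, -0.9, 0.9]
t 11.175 st [ -0.2 168.2 162.5] hdg-st deg 0.08 zdown [-0.  0. -1.] F [ 0.2 -0.9  0.9] need [0.2 1.2 0.5] w 0.055004832811128425
```

```bash
for i in 1 2; do python3 -m pendant '[[[0,0,0.5],0],[[0,0,0],0]]' | grep -E "posit|force"; done
```

```text
position: [0.4963, 0.1264, 0.1624]
ft_force: [-1.0, 0.7, 4.0]
position: [0.4963, 0.1264, 0.1623]
ft_force: [-2.1, -0.0, 9.4]
```

```bash
python3 -m pendant '[[[0,0,0.5],0],[[0,0,0],0]]' | grep -E "posit|force"
```

```text
position: [0.4963, 0.1264, 0.1623]
ft_force: [-3.4, -0.6, 11.3]
```

The press is about 11 N. Now dragging slowly.

```bash
python3 -m pendant '[[[0,-1,0],0],[[0,-2,0],0],[[0,-3,0],0],[[0,-3,0],0],[[0,-3,0],0],[[0,-3,0],0],[[0,0,0],0]]'; python3 -c "
from h import *
go(S2W(0,.167,.162))
snap('top','top3');c=snap('side','side3')
b=c['pixels'][170:270,270:400]
cv2.imwrite('pics/d3.png',cv2.resize(np.hstack([cv2.imread('pics/side2.png')[170:270,270:400],b]),None,fx=3,fy=3,interpolation=2))"
```

```text
time: 12.8
position: [0.494, 0.1413, 0.1623]
tool_rot: [0.997, 0.079, 0.0, 0.0]
ft_force: [-2.8, 0.2, 10.7]
grip_width: 0.0552
t 12.8 st [-1.000e-01  1.833e+02  1.623e+02] hdg-st deg 0.09 zdown [ 0.001 -0.    -1.   ] F [-2.8  0.2 10.7] need [ 0.1 16.3  0.3] w 0.05516914709550307
```

View pics/d3.png

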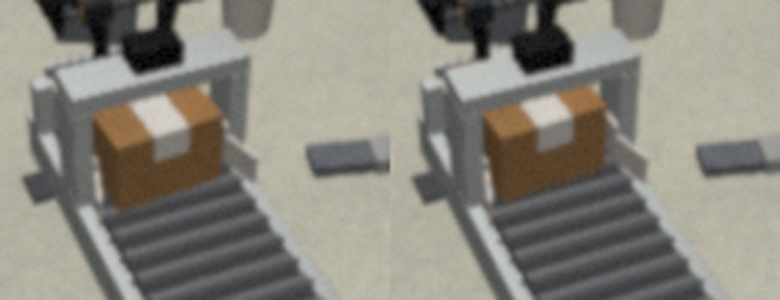

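The left panel is before and the right after: the carton follows the fingers (about 15 mm) and stays square and flat. I'll carry on until the stop shows in the force.

```bash
python3 -m pendant '[[[0,-1,0],0],[[0,-3,0],0],[[0,-3,0],0],[[0,-3,0],0],[[0,-3,0],0],[[0,-2,0],0],[[0,0,0],0]]' | grep -E "posit|force"; for i in 1 2 3; do python3 -m pendant '[[[0,-1.5,0],0],[[0,-1.5,0],0],[[0,0,0],0]]' | grep -E "posit|force"; done
```

```text
position: [0.4916, 0.156, 0.1623]
ft_force: [-2.5, -0.3, 11.7]
position: [0.4912, 0.1589, 0.1623]
ft_force: [-2.6, 0.2, 11.4]
position: [0.4908, 0.1615, 0.1623]
ft_force: [-2.8, -2.4, 10.5]
position: [0.4909, 0.1632, 0.1623]
ft_force: [0.0, -5.5, 9.9]
```

```bash
python3 -m pendant '[[[0,-1,0],0],[[0,-1,0],0],[[0,0,0],0],[[0,0,0],0]]' | grep -E "posit|force"; python3 -m pendant '[[[0,-1,0],0],[[0,-1,0],0],[[0,0,0],0],[[0,0,0],0]]' | grep -E "posit|force"
python3 -c "
from h import *
go(S2W(0,.167,.162))"
```

```text
position: [0.4909, 0.1651, 0.1623]
ft_force: [-0.4, -5.8, 8.8]
position: [0.4907, 0.1672, 0.1623]
ft_force: [-0.9, -5.6, 9.3]
t 15.9 st [  0.7 209.3 162.3] hdg-st deg 0.19 zdown [ 0.003 -0.003 -1.   ] F [-0.9 -5.6  9.3] need [-0.8 42.3  0.4] w 0.05512466934371992
```

```bash
python3 -m pendant '[[[0,0,-10],0],[[0,0,-50],0],[[0,0,-60],0],[[-24,-51,-10],0],[[-24,-51,0],0],[[-24,-51,0],0],[[-24,-51,0],0],[[-24,-51,0],0]]' >/dev/null;python3 -m pendant '[[[-24,-51,0],0],[[-24,-51,0],0],[[0,0,0],0]]' 0
python3 - <<'E'
from h import *
a=snap('top','top4')['pixels'];b=snap('side','side4')['pixels']
r=lambda x,w,h:cv2.resize(x,(w,h),interpolation=2)
o=np.zeros((600,800,3),'uint8')
o[:300,:400]=r(a[180:240,280:360],400,300); o[300:,:400]=r(b[170:242,270:366],400,300)
o[:300,400:]=r(a[185:233,200:264],400,300); o[300:,400:]=r(b[136:190,275:347],400,300)
cv2.imwrite('pics/e1.png',o)
E
```

```text
time: 17.27
position: [0.2646, 0.4978, 0.2909]
tool_rot: [0.997, 0.082, -0.0, -0.001]
ft_force: [0.4, -1.7, 0.0]
grip_width: 0.0325
```

View pics/e1.png

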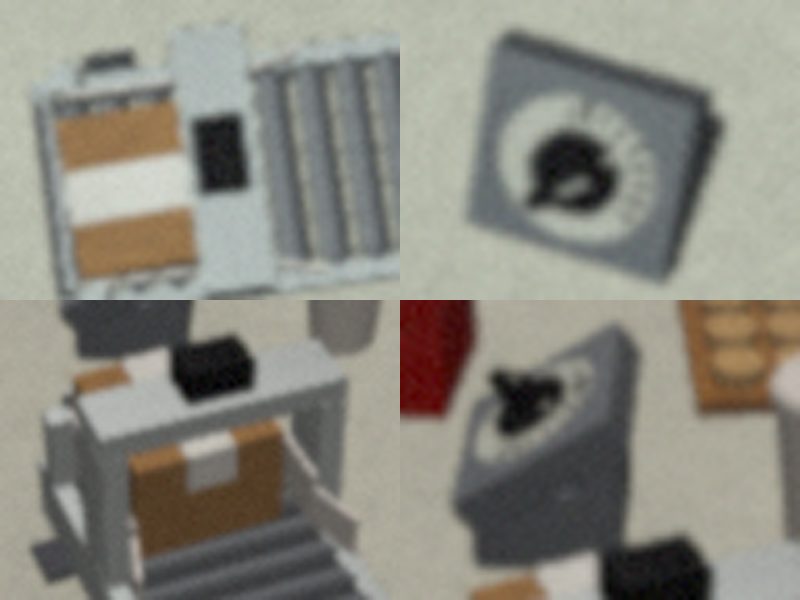

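```bash
python3 - <<'E'
from h import *
c=cal('top4');s=cal('side4')
f=lambda p:np.array(((p[0]+.5)/5-.5+280,(p[1]+.5)/5-.5+180))
for p in[(55,120),(78,278)]: print('front',np.round(W2S(at(c,*f(p),.14))*1000,1))
for p in[(32,92),(60,322)]: print('rail end (nom ±88,231)',np.round(W2S(at(c,*f(p),.052))*1000,1))
for p in[(177,25),(245,25),(205,290),(272,285)]: print('beam',np.round(W2S(at(c,*f(p),.185))*1000,1))
g=lambda p:((p[0]+.5)/4.1667-.5+270,(p[1]-300+.5)/4.1667-.5+170)
# rear bottom corners in side (z .06)
for p in[(145,557),(285,510)]: print('rear bottom',np.round(W2S(at(s,*g(p),.06))*1000,1))
for p in[(130,460),(277,425)]: print('rear top',np.round(W2S(at(s,*g(p),.14))*1000,1))
# reference: beam in side
for p in[(100,445),(345,375)]: print('beam front top',np.round(W2S(at(s,*g(p),.185))*1000,1))
# overlay predicted home carton rear/front edges in e1 coords
for X in[(-.055,.22,.14),(.055,.22,.14),(-.07,.228,.12),(.07,.228,.12),(.07,.22,.12),(-.07,.22,.12)]: print(X,np.round((proj(c,S2W(*X))-[280,180])*5))
for X in[(-.055,.1,.06),(.055,.1,.06)]: print(X,np.round((proj(s,S2W(*X))-[270,170])*4.1667+[0,300]))
# counter raw
k=lambda p:((p[0]-400+.5)/6.25-.5+200,(p[1]+.5)/6.25-.5+185)
l=lambda p:((p[0]-400+.5)/5.5556-.5+275,(p[1]-300+.5)/5.5556-.5+136)
from scipy.optimize import least_squares
# params x,y,yaw,zb(height of face at back),zf
ax=np.array
def pt(p,x,y,h): # point on face coords: x horizontal in counter, y, h above face
    zc=p[3]; X=ax([x,y,zc+x*.565/.825])+h*ax([-.565,0,.825])
    return Ro.from_euler('z',p[2]).as_matrix()@X+[p[0],p[1],0]
# unknown half len a (p4), b=.062
obs=[(c,k((507,33)),(1,1)),(c,k((712,97)),(1,-1)),(c,k((665,280)),(-1,-1)),(c,k((467,222)),(-1,1)),(s,l((617,325)),(1,1)),(s,l((638,357)),(1,-1)),(s,l((456,500)),(-1,-1))]
o=least_squares(lambda p:np.concatenate([proj(q,pt(p,p[4]*a,p[5]*b,0))-u for q,u,(a,b) in obs]),[.51,.4,-.28,.085,.06,.062],loss='soft_l1')
print(o.x,np.round(o.fun,1)); p=o.x
for h in(0,.007,.031): print(h,'axis pix top',np.round((proj(c,pt(p,0,0,h))-[200,185])*6.25+[400,0]),'side',np.round((proj(s,pt(p,0,0,h))-[275,136])*5.5556+[400,300]))
E
```

```text
front [ 46.9 214.4 140. ]
front [-62.1 212.7 140. ]
rail end (nom ±88,231) [ 82.  233.3  52. ]
rail end (nom ±88,231) [-86.4 234.3  52. ]
beam [ 92.6 123.6 185. ]
beam [ 86.4  78.9 185. ]
beam [-83.8 129.2 185. ]
beam [-86.6  85.5 185. ]
rear bottom [-54.8  97.8  60. ]
rear bottom [ 55.3 106.2  60. ]
rear top [-59.3 109.2 140. ]
rear top [ 46.9 106.5 140. ]
beam front top [-89.4  79.  185. ]
beam front top [ 86.8  87.2 185. ]
(-0.055, 0.22, 0.14) [ 64. 267.]
(0.055, 0.22, 0.14) [ 43. 107.]
(-0.07, 0.228, 0.12) [ 57. 292.]
(0.07, 0.228, 0.12) [31. 92.]
(0.07, 0.22, 0.12) [43. 90.]
(-0.07, 0.22, 0.12) [ 69. 290.]
(-0.055, 0.1, 0.06) [142. 554.]
(0.055, 0.1, 0.06) [287. 514.]
[ 0.51336033  0.39589496 -0.28429014  0.09901919  0.05151732  0.05740517] [-0.3  0.  -1.5 -0.3  0.3  0.4  1.7  0.1  3.  -2.7 -2.8  9.1  0.2 -0.1]
0 axis pix top [585. 158.] side [544. 401.]
0.007 axis pix top [580. 163.] side [538. 393.]
0.031 axis pix top [564. 182.] side [515. 365.]
```

The carton front edge is parallel to the stop (skew about 0.016 rad). It slipped under the fingers against a firm 5.8 N resistance, so it's home. Next, the counter knob: its axis and angle, with a model overlay.

```bash
cat > k.py <<'E'
from h import *
c=cal('top4');s=cal('side4')
k=lambda p:np.array(((p[0]-400+.5)/6.25-.5+200,(p[1]+.5)/6.25-.5+185))
l=lambda p:np.array(((p[0]-400+.5)/5.5556-.5+275,(p[1]-300+.5)/5.5556-.5+136))
def frame(yaw):
    Z=Ro.from_euler('z',yaw).as_matrix(); n=Z@[-.565,0,.825]; u=Z@[.825,0,.565]; r=np.cross(u,n); return n,u,r # u uphill, r right seen facing
def bar(C,yaw,q,h,L=.022,w=.006):
    n,u,r=frame(yaw); d=np.cos(q)*u+np.sin(q)*r; e=np.cross(n,d)
    return [C+h*n+a*L*d+b*w*e for a,b in((1,1),(1,-1),(-1,-1),(-1,1))]
E
python3 - <<'E'
from k import *
from scipy.optimize import least_squares
C,g=tri(c,k((579,167)),s,l((533,408))); print('dial centre',C,g)
# yaw & check with back edge corners at given z guess .125 : direction of back edge, front edge
A=at(c,*k((507,33)),.125);B=at(c,*k((712,97)),.125);D=at(c,*k((665,280)),.045);E=at(c,*k((467,222)),.045)
print(np.round([A,B,D,E],3),'yaws',[np.arctan2(v[1],v[0])+o for v,o in((A-B,-np.pi/2),(E-D,-np.pi/2),(A-E,0),(B-D,0))],'sizes',[np.linalg.norm(v[:2]) for v in(A-B,E-D,A-E,B-D)])
yaw=-.27
print('centre of corners',np.mean([A,B,D,E],0))
def over(C,f1,f2):
    a=cv2.resize(cv2.imread('pics/top4.png')[185:225,210:250],(400,400),interpolation=2)
    b=cv2.resize(cv2.imread('pics/side4.png')[138:178,280:320],(400,400),interpolation=2)
    raw=np.hstack([a,b]).copy()
    for im,cam,o in((a,c,(210,185)),(b,s,(280,138))):
        P=lambda X:tuple(np.int32(np.round((proj(cam,X)-o+.5)*10)))
        n,u,r=frame(yaw)
        for h,R,col in((0,.044,(255,0,0)),(.007,.027,(0,255,0))):
            pts=np.array([P(C+h*n+R*(np.cos(t)*u+np.sin(t)*r)) for t in np.linspace(0,6.28,60)]);cv2.polylines(im,[pts],True,col,1)
        for q,col in((.8,(0,255,255)),(1.2,(255,0,255))): 
            z=np.array([P(X) for X in bar(C,yaw,q,.031)]);cv2.polylines(im,[z],True,col,1); cv2.circle(im,tuple((z[0]+z[1])//2),3,col,-1)
        cv2.line(im,P(C+.03*u),P(C+.044*u),(0,0,255),1)
    cv2.imwrite('pics/e2.png',cv2.resize(np.vstack([raw,np.hstack([a,b])]),(600,600)))
over(C,1,1)
E
```

```text
dial centre [0.50788578 0.40219692 0.09277563] 0.00437086441485634
[[0.581 0.438 0.125]
 [0.547 0.323 0.125]
 [0.45  0.36  0.045]
 [0.482 0.477 0.045]] yaws [np.float64(-0.284274721524576), np.float64(-0.2644147040878544), np.float64(-0.37373983825765333), np.float64(-0.36785206523588976)] sizes [np.float64(0.11984195442757202), np.float64(0.12069308786316926), np.float64(0.1060438727707717), np.float64(0.10358452588617538)]
centre of corners [0.51488134 0.39940327 0.085     ]
```

View pics/e2.png

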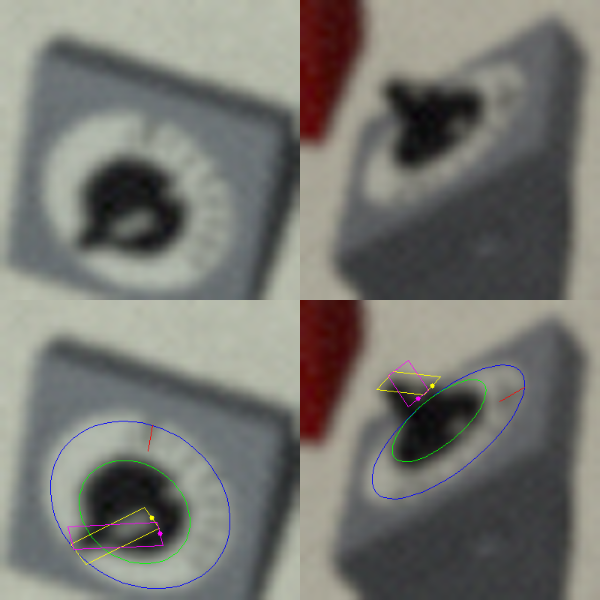

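In the top crop the disc is centred near (133,208), the dark tail of the bar at (88,240), and the white line runs up-right, which fits q≈0.8 (the yellow outline). I'll set closed fingers left of the tail on the downhill side and push it sideways to the zero stop, guided by force. First I turn to heading 74° (jaw axis across the slope).

```bash
python3 -m pendant '[[[0,0,0],-9.3],[[0,0,0],-9.3],[[0,0,0],-9.3],[[0,0,0],-9.3],[[0,0,0],-9.3],[[0,0,0],-9.3],[[0,0,0],-9.3],[[0,0,0],0]]' 0
cat >> k.py <<'E'
C=np.array([.510,.400,.090]); YAW=-.28
def K(x,left,z): return C*[1,1,0]+[0,0,z]+Ro.from_euler('z',YAW).as_matrix()@[x,left,0]
def rep(x,left,z):
    o=robot.get_obs(); R=Ro.from_quat(o['tool_rot']); m=R.as_matrix()
    print('t',o['time'],'cur x,left mm',np.round(Ro.from_euler('z',-YAW).apply(o['position']-C*[1,1,0])*1000,1),'hdg',np.degrees(np.arctan2(m[1,0],m[0,0])),'need',np.round(R.inv().apply(K(x,left,z)-o['position'])*1000,1),'F',np.round(Ro.from_euler('z',-YAW).apply(o['ft_force']),1),'w',o['grip_width'])
E
python3 -c "
from k import *
rep(-.023,.05,.117)"
```

```text
time: 18.38
position: [0.2685, 0.4937, 0.291]
tool_rot: [0.799, 0.601, -0.0, 0.0]
ft_force: [-0.8, -0.9, -0.1]
grip_width: 0.0006
t 18.375 cur x,left mm [-258.    23.4  291. ] hdg 73.88894683271613 need [ 27.  234.9 174. ] F [-0.5 -1.1 -0.1] w 0.0005942057183597909
```

```bash
python3 -m pendant '[[[5,47,0],0],[[5,47,0],0],[[5,47,0],0],[[6,47,0],0],[[6,47,0],0],[[0,0,0],0]]' >/dev/null; python3 -m pendant '[[[0,0,50],0],[[0,0,50],0],[[0,0,40],0],[[0,0,14],0],[[0,0,0],0]]';python3 -c "
from k import *
rep(-.023,.05,.117)
a=snap('top','top5')['pixels'];b=snap('side','side5')['pixels']
r=lambda x:cv2.resize(x,(390,390),interpolation=2)
cv2.imwrite('pics/e3.png',np.hstack([r(a[180:240,195:255]),r(b[120:180,270:330])]))"
```

```text
time: 19.75
position: [0.5005, 0.4565, 0.1368]
tool_rot: [0.798, 0.602, -0.001, -0.0]
ft_force: [-0.0, -0.4, 0.0]
grip_width: 0.0005
t 19.75 cur x,left mm [-24.8  51.7 136.8] hdg 74.08817589417293 need [-1.7  1.8 19.8] F [ 0.1 -0.4  0. ] w 0.0005056091100622804
```

View pics/e3.png

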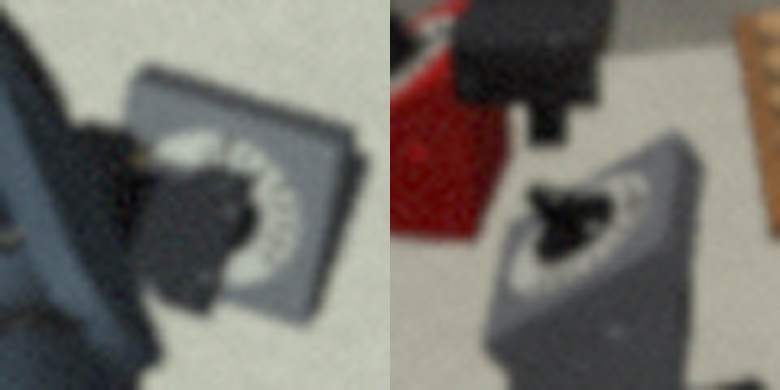

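In the side view the closed fingertips (547,143) hang beyond and above the bar's tail (540,190), as planned. Lowering and pushing towards the stop.

```bash
python3 -m pendant '[[[0,0,6],0],[[0,0,6],0],[[0,0,5],0],[[0,0,0],0]]'|grep -E "posit|force"; python3 -m pendant '[[[-3,0,0],0],[[-3,0,0],0],[[-3,0,0],0],[[-2,0,0],0],[[0,0,0],0]]'|grep -E "posit|force"; for i in 1 2 ; do python3 -m pendant '[[[-1.5,0,0],0],[[-1.5,0,0],0],[[0,0,0],0]]'|grep -E "posit|force"; done; python3 -c "
from k import *
rep(-.023,.021,.118)"
```

```text
position: [0.5006, 0.4565, 0.1194]
ft_force: [-0.3, 0.2, -0.1]
position: [0.4979, 0.446, 0.1201]
ft_force: [-0.8, 0.8, 0.2]
position: [0.4971, 0.4432, 0.12]
ft_force: [0.8, 0.1, 0.5]
position: [0.4963, 0.4403, 0.12]
ft_force: [0.4, -0.2, 0.1]
t 21.725 cur x,left mm [-24.3  34.9 120. ] hdg 74.13474622964034 need [-13.9   1.3   2. ] F [ 0.5 -0.1  0.1] w 0.00042742945777595565
```

```bash
for i in 1 2 3 4; do python3 -m pendant '[[[-1.5,0,0],0],[[-1.5,0,0],0],[[0,0,0],0]]'|grep -E "force"; python3 -c "
from k import *
rep(-.023,.021,.118)"; done
```

```text
ft_force: [0.3, 5.7, -2.0]
t 22.1 cur x,left mm [-24.2  33.5 120.3] hdg 74.10996088963581 need [-12.5   1.2   2.3] F [-1.3  5.6 -2. ] w 0.00034788314484791454
ft_force: [1.2, 10.9, -3.7]
t 22.475 cur x,left mm [-24.4  32.9 120.4] hdg 74.06269796660162 need [-11.9   1.4   2.3] F [-1.9 10.8 -3.7] w 0.0005055330885818919
ft_force: [0.1, 16.2, -7.8]
t 22.85 cur x,left mm [-25.3  31.7 120. ] hdg 74.01024272409136 need [-10.7   2.3   1.9] F [-4.4 15.6 -7.8] w 0.0005656922394837344
ft_force: [-1.5, 5.7, -1.9]
t 23.225 cur x,left mm [-27.3  27.2 118.9] hdg 74.07021002517502 need [-6.2  4.2  0.9] F [-3.   5.  -1.9] w 0.0004246615583344205
```

```bash
python3 -c "
from k import *
a=snap('top','top6')['pixels'];b=snap('side','side6')['pixels']
r=lambda x:cv2.resize(x,(390,390),interpolation=2)
cv2.imwrite('pics/e4.png',np.hstack([r(a[185:235,205:255]),r(b[130:180,275:325])]))"
```

```text
(no output)
```

View pics/e4.png

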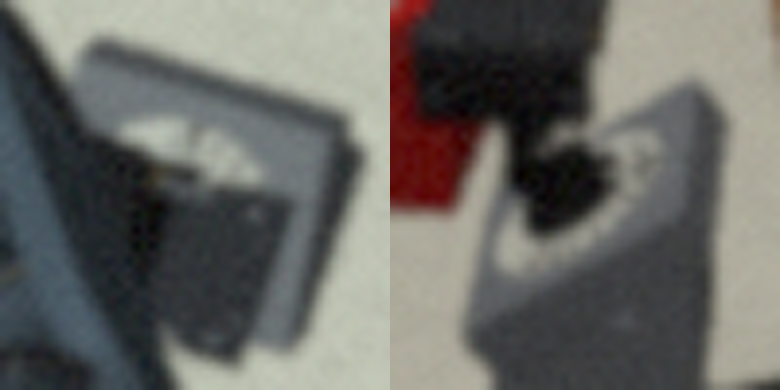

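The end-on reaction (left, downhill, down) shows the fingers met the tail's end face rather than its flank. It's better to work on the nose's lower-right flank: push uphill first, then left, where the face drops away from the fingers. Retreat and go round.

```bash
python3 -m pendant '[[[12,0,0],0],[[0,0,-30],0],[[0,0,-30],0],[[-30,-6,0],0],[[-35,-6,0],0],[[0,0,0],0]]'|grep force; python3 -c "
from k import *
rep(-.040,-.028,.127)"
```

```text
ft_force: [-0.1, 0.6, -0.6]
t 24.075 cur x,left mm [-36.5 -32.5 180.2] hdg 74.05649925296566 need [ 4.7 -3.4 53.2] F [-0.2  0.6 -0.6] w 0.00036550585060041353
```

```bash
python3 -m pendant '[[[4,-4,20],0],[[0,0,20],0],[[0,0,10],0],[[0,0,3],0],[[0,0,0],0]]'|grep force; for i in 1 2 3 4; do python3 -m pendant '[[[0,2,0],0],[[0,2,0],0],[[0,0,0],0]]' >/dev/null; python3 -c "
from k import *
rep(-.009,-.028,.127)"; done
```

```text
ft_force: [0.1, 0.7, 0.2]
t 25.075 cur x,left mm [-35.7 -25.8 127.4] hdg 74.1263867173691 need [-2.3 26.7  0.5] F [-0.1 -0.3  0.4] w 0.0001359582757178918
t 25.45 cur x,left mm [-31.9 -25.9 127.1] hdg 74.12844659331935 need [-2.1 22.9  0.1] F [-0.3  0.4 -0.4] w 0.0007402610457830327
t 25.825 cur x,left mm [-27.9 -25.9 127. ] hdg 74.12895710088112 need [-2.1 18.9  0.1] F [-0.7 -0.   0.5] w 0.0005600995835094919
t 26.2 cur x,left mm [-23.9 -25.9 127.1] hdg 74.12757956701368 need [-2.2 14.9  0.1] F [-0.2  0.1 -0.1] w 0.0005210119832325528
```

```bash
for i in 1 2 3 4; do python3 -m pendant '[[[0,2,0],0],[[0,2,0],0],[[0,0,0],0]]' >/dev/null; python3 -c "
from k import *
rep(-.009,-.028,.127)"; done
```

```text
t 26.575 cur x,left mm [-19.9 -25.9 127.1] hdg 74.128541296005 need [-2.1 10.9  0.1] F [-0.4 -0.2 -0.3] w 0.0005567385399334696
t 26.95 cur x,left mm [-15.9 -25.9 127. ] hdg 74.12758735337296 need [-2.1  6.9  0. ] F [ 0.6  0.2 -0.1] w 0.0004467913901275951
t 27.325 cur x,left mm [-11.9 -25.8 127.1] hdg 74.13071395387884 need [-2.2  2.9  0.1] F [-0.6  0.   0.2] w 0.0004220417736867413
t 27.7 cur x,left mm [ -7.9 -25.9 127.1] hdg 74.1274007864029 need [-2.1 -1.1  0.1] F [0.1 0.3 0.1] w 0.0005530447173574433
```

```bash
for i in 1 2 3 4; do python3 -m pendant '[[[1.5,0,0],0],[[1.5,0,0],0],[[0,0,0],0]]' >/dev/null; python3 -c "
from k import *
rep(-.009,-.018,.127)"; done
```

```text
t 28.075 cur x,left mm [ -8.2 -22.7 127.1] hdg 74.15341403936105 need [ 4.7 -0.8  0.1] F [-0.5 -1.3  0.3] w 0.0004816475244650081
t 28.45 cur x,left mm [ -8.2 -19.7 127. ] hdg 74.14876912681994 need [ 1.7 -0.8  0. ] F [ 0.3  0.7 -1. ] w 0.00045279818582981987
t 28.825 cur x,left mm [ -8.1 -16.7 127.1] hdg 74.14705314779997 need [-1.3 -0.9  0.1] F [0.2 0.2 0.2] w 0.000469735149348533
t 29.2 cur x,left mm [ -8.1 -14.2 127.1] hdg 74.15402825803554 need [-3.8 -1.   0.1] F [ 0.8 -1.7 -0.1] w 0.0006425193545647775
```

```bash
for i in 1 2 3 4; do python3 -m pendant '[[[1,0,0],0],[[1,0,0],0],[[0,0,0],0]]' >/dev/null; python3 -c "
from k import *
rep(-.009,-.018,.127)"; done
```

```text
t 29.575 cur x,left mm [ -8.  -11.8 127.1] hdg 74.13875720993488 need [-6.2 -1.   0.1] F [ 1.1 -2.4  0.5] w 0.0002983932978349868
t 29.95 cur x,left mm [ -8.1 -10.4 127.1] hdg 74.15065132340747 need [-7.6 -0.9  0.1] F [ 1.5 -4.5  1.2] w 0.000598939266974447
t 30.325 cur x,left mm [ -8.2 -10.2 127.1] hdg 74.17471054381345 need [-7.8 -0.9  0.1] F [ 1.8 -8.9  4.2] w 0.00024064805861739565
t 30.7 cur x,left mm [ -8.1 -10.  127.1] hdg 74.20140688127438 need [-8.  -0.9  0.2] F [  3.4 -12.1   6.3] w 0.00018626661200635416
```

It stopped firmly at left ≈ -10 mm with 12 N. I'll retreat clear of the views and check.

```bash
python3 -m pendant '[[[-8,0,0],0],[[-6,0,0],0],[[0,0,-50],0],[[0,0,-60],0],[[0,-50,-30],0],[[10,-60,0],0],[[20,-60,0],0],[[20,-60,0],0]]' | grep -E "pos|force"
python3 - <<'E'
from h import *
a=snap('top','top7')['pixels'];b=snap('side','side7')['pixels']
r=lambda x,w,h:cv2.resize(x,(w,h),interpolation=2)
o=np.zeros((600,800,3),'uint8')
o[:300,:400]=r(a[180:240,280:360],400,300); o[300:,:400]=r(b[170:242,270:366],400,300)
o[:300,400:]=r(a[185:233,200:264],400,300); o[300:,400:]=r(b[136:190,275:347],400,300)
cv2.imwrite('pics/e5.png',o)
E
```

```text
position: [0.2884, 0.4947, 0.2674]
ft_force: [-0.0, 0.7, 0.0]
```

View pics/e5.png

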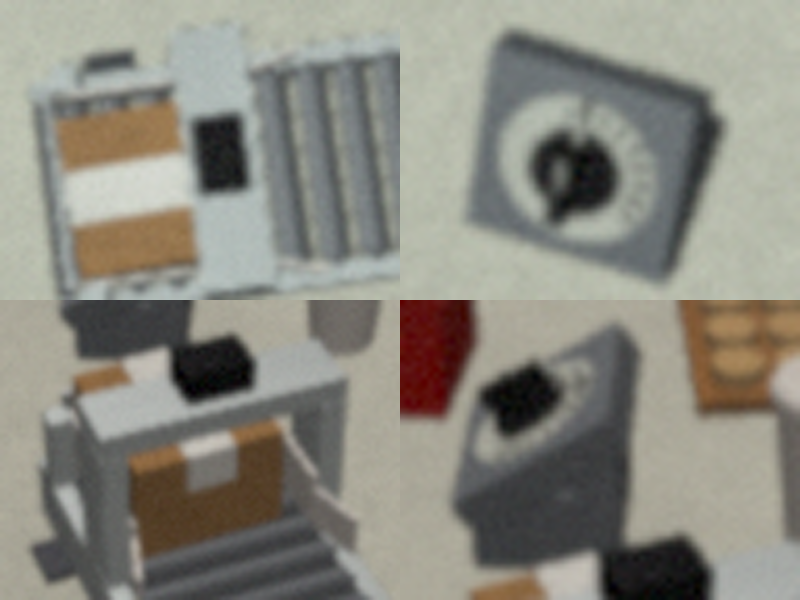

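The bar now points up the slope: tail at (553,220), nose at (577,140) in line with the thick tick (587,110). The carton is unchanged. To be sure of the angle, I'll press once more further uphill, with a longer lever. If the flank reads the same lateral position there, the knob is square at zero.

```bash
python3 -m pendant '[[[-20,60,0],0],[[-20,60,0],0],[[-10,60,0],0],[[0,58,30],0],[[0,0,50],0],[[0,0,40],0],[[0,0,0],0]]' | grep -E "pos|force"; python3 -c "
from k import *
rep(.002,-.025,.134)"
```

```text
position: [0.5001, 0.38, 0.1448]
ft_force: [-0.4, -0.9, 0.4]
t 32.675 cur x,left mm [ -3.9 -21.9 144.8] hdg 74.0866352268479 need [-3.   6.  10.8] F [-0.1 -1.   0.4] w 0.0006257283958893407
```

```bash
python3 -m pendant '[[[-2,6,0],0],[[0,0,5],0],[[0,0,5],0],[[0,0,0],0]]' >/dev/null; python3 -m pendant '[[[3,0,0],0],[[3,0,0],0],[[3,0,0],0],[[2,0,0],0],[[0,0,0],0]]'|grep force; for i in 1 2 3; do python3 -c "
from k import *
rep(.002,-.010,.134)"; python3 -m pendant '[[[0.5,0,0],0],[[0.5,0,0],0],[[0,0,0],0]]' >/dev/null;done; python3 -c "
from k import *
rep(.002,-.010,.134)"
```

```text
ft_force: [-1.0, 0.1, -0.4]
t 33.8 cur x,left mm [  3.3 -10.7 138.3] hdg 74.15074208758003 need [ 0.7 -1.3  4.3] F [-1.  -0.2 -0.4] w 1.6026297057368164e-05
t 34.175 cur x,left mm [  3.3 -10.4 138.3] hdg 74.14248385572596 need [ 0.4 -1.3  4.3] F [ 0.3 -2.1 -0.2] w 0.00033383425133252535
t 34.55 cur x,left mm [  3.2 -10.2 138.3] hdg 74.16698909224628 need [ 0.2 -1.2  4.3] F [ 0.9 -5.3  2.1] w 0.0005132787696466704
t 34.925 cur x,left mm [  3.2 -10.  138.2] hdg 74.18306895258132 need [ 0.  -1.2  4.2] F [ 0.8 -7.7  3.6] w 0.0007181713617761015
```

Contact comes at left -10.3 mm, the same as 11 mm further downhill, and it is rigid again, so the bar lies straight up the slope at the stop. Retreating and handing in.

```bash
python3 -m pendant '[[[-8,0,0],0],[[-6,0,0],0],[[0,0,-50],0],[[0,0,-60],0],[[0,-50,-30],0],[[10,-60,0],0],[[20,-60,0],0],[[0,0,0],0]]' | grep -E "pos|force"; python3 -m pendant '[[[0,0,0],0],[[0,0,0],0],[[0,0,0],0]]' | grep -E "time|force"
python3 - <<'E'
from h import *
a=snap('top','top8')['pixels']; b=snap('side','side8')['pixels']
for f,n,sl in(('top4',a,np.s_[180:240,280:330]),('top7',a,np.s_[195:225,215:245]),('side7',b,np.s_[170:242,270:366])):
    print(f,'mean abs diff',np.abs(cv2.imread(f'pics/{f}.png')[sl].astype(int)-n[sl]).mean())
print(order.hand_in())
E
```

```text
position: [0.3484, 0.455, 0.2788]
ft_force: [0.4, -1.0, 0.0]
time: 36.3
ft_force: [0.2, -1.4, -0.6]
top4 mean abs diff 3.2977777777777777
top7 mean abs diff 2.74
side7 mean abs diff 1.9816743827160495
the job is handed in; nothing more can be done
None
```

The carton is in the bay against the end stop and the counter knob is back at its zero stop. I handed the job in at about 36 s; no verdict is reported.

**Carton:** The moves could not lean the tool. I pushed the carton upright until the gripper body met the beam, which I felt at 9 N. Then I rested the fingertips on its top behind the bridge (about 11 N) and dragged it home by friction. At the end it resisted with about 5.7 N while the fingers slipped, so it is against the stop. The skew I measured is about 0.02 rad. The cameras disagreed a little on its position: the top one reads its front 6 mm short of the stop, but reads the bridge about as short, so I took it as home. The side one puts its rear within a few mm of home, with corner readings uneven by up to about 8 mm.

**Knob:** My first push met the end of the bar instead of its side, with up to 16 N. I then pushed the nose from its lower right side until it stopped hard at 12 N. A second press 11 mm further uphill stopped at the same sideways position within about 0.1 mm, so the bar lies straight up the slope. The picture before that press shows the nose at the thick tick.

**Last checks:** The final pictures match the earlier ones around the carton and knob apart from noise. The arm was clear of everything, with only about 1 N of sensor noise. I did not approach or touch the cup, bottle or brush, though I did not re-measure where they stand.

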